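Lay overlapping index plates on a sloping board

TASK

The index plates overlap up the sloping board like roof slates; the yellow one at the foot is already fixed. Pick up the orange plate by its tab and lay it with its lower edge on the first black line, over the yellow plate's white half, then lay the green one the same way on the second line, over the orange plate's white half, so that just the coloured bands show below each. Lay them down without dropping them, face up, straight and centred across the board, and leave the other things on the bench where they are.

Things in the scene. Friction and masses are not known exactly. Their poses are not given: they have to be found in the camera images.
- orange_grip (a point): Centre of the orange plate's finger tab (26 mm along x, 12 mm wide along y, 25 mm tall), which stands centred across the width on the orange band of the plate, its ends 12 and 38 mm from the lower edge. This point is 25 mm from the lower edge, 16.5 mm above the plate's underside (tab top: 29 mm). Axes: x from the lower to the upper edge of the plate, z out of its top face.
- orange_edge (a point): Middle of the orange plate's lower edge (beside the orange band), on its underside. Axes as for orange_grip.
- orange_plate: Rigid flat index plate, 100 mm long (x), 90 mm wide (y), 4 mm thick, about 80 g. The lower half of its top face (-x) is orange with the orange tab and two paper labels, the upper half white. Starts flat on the worktop, face up. Origin at the centre of its underside, axes as for orange_grip.
- green_grip (a point): Centre of the green plate's finger tab (26 mm along x, 12 mm wide along y, 25 mm tall), which stands centred across the width on the green band of the plate, its ends 12 and 38 mm from the lower edge. This point is 25 mm from the lower edge, 16.5 mm above the plate's underside (tab top: 29 mm). Axes: x from the lower to the upper edge of the plate, z out of its top face.
- green_edge (a point): Middle of the green plate's lower edge (beside the green band), on its underside. Axes as for green_grip.
- green_plate: Rigid flat index plate, 100 mm long (x), 90 mm wide (y), 4 mm thick, about 80 g. The lower half of its top face (-x) is green with the green tab and two paper labels, the upper half white. Starts flat on the worktop, face up. Origin at the centre of its underside, axes as for green_grip.
- board: Fixed grey index board, 150 mm wide, 235 mm long, face sloping up at 15 degrees away from the robot, 75 mm high at the back. Two black lines 4 mm wide cross it. A yellow and white plate of the plates' size, without tab, is fixed at its foot; its white half begins at the first line. Origin: centre of the underside; x level, up-slope way.
- line_1 (a point): First (lower) black line, for the orange plate: where the middle of that plate's lower edge (underside) lies when properly laid, 8 mm off the board's face, on top of the fixed plate, 50 mm up from that plate's lower edge. The line's ends show on both sides of the fixed plate. Axes are those of the laid plate: x up the slope (10.4 degrees above level), y along the line, z out of the face.
- line_2 (a point): Second (upper) black line, for the green plate, 50 mm up the slope from line_1: where the middle of that plate's lower edge (underside) lies when properly laid, 8 mm off the board's face, on top of the orange plate where its white half begins. Axes as for line_1.
- specimen_cup_1: Clear specimen cup with a red lid, 60 mm across, 66 mm tall, origin under its centre; a bystander, to be left alone.
- swab_tub: Small white tub with an orange lid, 48 mm across, 41 mm tall, origin under its centre; a bystander, to be left alone.
- kit_small_b: Small white and orange carton, 51 x 62 x 35 mm, origin under its centre; a bystander, to be left alone.
Things that resemble listed ones, but are neither listed nor needed, are in the scene too. What is shaped like the orange_plate but pink is not meant.

How it is judged (in metres and radians):
On the way, in this order (a step that is already met when the one before it is completed fails the run):
1. the orange plate is laid on the first line and let go (x of orange_edge in the frame of line_1 between -0.01 and 0.01 m and y of orange_edge in the frame of line_1 between -0.015 and 0.015 m and z of orange_edge in the frame of line_1 between -0.004 and 0.004 m and angle between the x axis of orange_edge and the x axis of line_1, either way round below 0.15 rad and angle between the z axis of orange_edge and the z axis of line_1, either way round below 0.08 rad and z of orange_grip in the frame of line_1 above 0.008 m and linear speed of orange_plate below 0.02 m/s and contact force between the fingers and orange_plate below 0.05 N), for 0.2 s.
2. the green plate is laid on the second line, over the orange one, and let go (x of green_edge in the frame of line_2 between -0.01 and 0.01 m and y of green_edge in the frame of line_2 between -0.015 and 0.015 m and z of green_edge in the frame of line_2 between -0.004 and 0.004 m and angle between the x axis of green_edge and the x axis of line_2, either way round below 0.15 rad and angle between the z axis of green_edge and the z axis of line_2, either way round below 0.08 rad and z of green_grip in the frame of line_2 above 0.008 m and linear speed of green_plate below 0.02 m/s and contact force between the fingers and green_plate below 0.05 N and contact force between green_plate and orange_plate above 0.02 N), for 0.2 s.
At the end, for the whole second after the job is handed in: Orange plate on line 1, green on line 2 and resting on the orange: face up, released, at rest, lower edge within 10 mm of the line and 15 mm of centre, turned under 0.15 rad, lying flat (4 mm, 0.08 rad). Cup, tub and carton upright, moved under 30 mm (all of step 1 and all of step 2 and angle between each of specimen_cup_1, swab_tub, kit_small_b's own z axis and vertical below 0.2 rad); the robot touches nothing.
It fails at once if the orange plate is dropped or flung (faster than 0.6 m/s while not held) (contact force between the fingers and orange_plate below 0.01 N and linear speed of orange_plate above 0.6 m/s).
It fails at once if the green plate is dropped or flung (faster than 0.6 m/s while not held) (contact force between the fingers and green_plate below 0.01 N and linear speed of green_plate above 0.6 m/s).
It fails at once if the specimen cup 1 is pushed 30 mm or more (distance of specimen_cup_1 from where it was at the start of the episode above 0.03 m).
It fails at once if the swab tub is pushed 30 mm or more (distance of swab_tub from where it was at the start of the episode above 0.03 m).
It fails at once if the kit small b is pushed 30 mm or more (distance of kit_small_b from where it was at the start of the episode above 0.03 m).
It also fails if it takes over 64 s, if anything falls off the work surface, if the arm or the gripper's body presses on something with over 40 N, if the wrist force passes 120 N, or if a joint passes its speed limit or range.

ROBOT

A 7-joint arm with a two-finger parallel gripper is mounted at the origin on a cart in front of the work surface, level with it; the furniture and walls round the work are solid. World frame = base frame: x ahead of the robot, y to its left, z up, the work surface at z = 0. Lengths are in m, angles in degrees, forces in N, time in s.
With the tool pointing down it reaches from about 0.425 to 0.825 m from the base axis. Payload 3.6 kg.
Tool frame: the origin (TCP) lies on the centre line of the jaws, within the pads' length; the fingertips stand 14 mm ahead of it and the grasp point (between the pads) lies 5 mm behind it; z points along the fingers, y is the direction in which the jaws open and shut (so a half turn about z gives the same grasp; the last joint's range is limited). The gripper opens to 85 mm and grips with 20 to 120 N. Pads are 22 mm wide; open, the fingers measure 114 mm over their backs; the gripper's body (76 mm by 85 mm) begins 54 mm behind the grasp point. The pads swing forward as they close: fully open they stand 13 mm farther back than shut.
Start: joints at [74.399, 35.231, -0.722, 81.555, 0.464, 63.22, -2.315], TCP at [0.158, -0.63, 0.245] pointing down, gripper open.
Joint ranges: [-178.69, 178.69], [-17.37, 117.87], [-77.05, 75.6], [15.02, 138.74], [-78.02, 258.01], [0.78, 113.62], [-162.83, 162.83]. Speed limits (degrees/s): [159.86, 159.86, 180, 180, 180, 180, 180].

INTERFACE

Orientations are given as [roll, pitch, yaw] about the fixed x, y, z axes, in that order (R = Rz(yaw) Ry(pitch) Rx(roll)).
In Python, from cell import robot gives the robot as it stands. The module is installed in compiled form; this text tells all that it offers.
- The arm moves only by the shell command python3 -m crank 'ROWS' [OPENING] [FORCE]. ROWS is JSON, a list of rows, each a list of 2 entries, a list of its own where there are three numbers: the shift along the tool's x, y, z in m, then the turn about the tool's z in degrees. A call has 1 to 5 rows; each row is the pose to reach, as a shift and turn from the pose measured when the call began, along the tool's axes at that moment; what a row does not reach only later rows make up. A row lasts 1/10 s, in which the tool goes at most 50 mm and 8.59 degrees, less where a joint would pass 70% of its speed; a pose out of reach is approached as far as the arm can. A call with a gripper value outside its range is refused whole. OPENING is the gripper's target within -1 to 1 (fully open at 1, half-way at 0, shut at -1), set as the call begins (- or left out, the last holds). The fingers move at their own pace and stop on an object; FORCE is the grip in N (left out, the last holds). Time passes only in rows, so rows that repeat a pose let the fingers close. It gives the time, the measured TCP pose, the force and the opening at its end, in the units of the state.
- robot.get_obs(): the state, without advancing time (a new reading comes with each control period).
- robot.snapshot(name): name is "scene" or "top"; returns the picture (384x512x3 uint8, red, green, blue); there is no depth.
- robot.camera_model(name): a dict with "mtx" (3x3 intrinsics, pixels), "R" (3x3) and "t" (3): a world point X has camera coordinates R X + t. Camera axes: x right, y down, z forward; pixel columns grow to the right and rows downward; lengths in m; the calibration is good to about 2 mm. A picture is of the moment at which its call begins. camera_model takes no time and is no camera call.
- robot.close_job(): hands the job in, once; it reports no verdict.
Trained networks look in the newest picture that a camera, given by its name, has taken for a name from the list of things; names that differ only in an ending like _2 or _b are one class to them, and where a whole thing is asked for, a point or a joint stands for the part that bears it (a point fixed in the world has none). Each returns a list of dicts, best first, with "confidence" (0 to 1); they miss things now and then, are a little off and sometimes report something else, mostly with a low value. They report only what shows in the picture. A call takes as long as a camera call. They do not tell look-alikes from the thing itself.
- robot.find_in(query, camera): "point" ([x, y, z] in m, in world coordinates, good to about 4 mm: the middle of the surface that is visible of it).
The state is a dict: "time_s": time; "qpos": joint angles; "dq": joint speeds; "tau": joint torques, N m; "tcp_pos": TCP position; "orientation": TCP orientation; "contact_force": force on the tool from outside, world axes, zero at the start; "wrist_torque": the same for the moment, N m; "grip_width": finger opening in m.
Only numpy, scipy, OpenCV 4.12 (cv2) and the standard library are available. Lean on these libraries where they do the work, as an engineer would, in place of code of your own. Each camera call takes 0.05 s, during which the arm holds its last target. There are 200 camera calls.

## Working session

There is one attempt and no reset: what is moved stays moved. The work goes in short steps, Python scripts to look and compute and a shell command to move; the robot and the scene stay as the last step left them, time stands still between calls to the robot, and variables do not carry over. Pictures are saved under pics/ and viewed, about 8 in all and at most 12, crops included, and the job is handed in when it is done.

```bash
mkdir -p pics
python3 - <<'E'
from cell import robot
import cv2,numpy as np
for n in("scene","top"):
    cv2.imwrite(f"pics/{n}0.png",robot.snapshot(n)[:,:,::-1])
    m=robot.camera_model(n);print(n,np.round(m["mtx"],1).tolist(),np.round(m["R"],3).tolist(),np.round(m["t"],3).tolist())
for n in("top","scene"):
  for q in("orange_grip","orange_plate","orange_edge","green_grip","green_plate","board","line_1","line_2","specimen_cup_1","swab_tub","kit_small_b"):
    print(n,q,[(np.round(d["point"],3).tolist(),round(d["confidence"],2)) for d in robot.find_in(q,n)][:3])
print(robot.get_obs())
E
```

```text
scene [[414.9, 0.0, 251.0], [0.0, 414.9, 188.0], [0.0, 0.0, 1.0]] [[-0.842, -0.54, -0.021], [-0.328, 0.541, -0.775], [0.429, -0.645, -0.632]] [0.553, 0.216, 1.141]
top [[424.5, 0.0, 247.2], [0.0, 424.5, 188.7], [0.0, 0.0, 1.0]] [[-0.024, -0.999, -0.026], [-0.989, 0.027, -0.148], [0.149, 0.022, -0.989]] [0.107, 0.635, 1.173]
top orange_grip [([0.825, 0.162, 0.0], 0.97), ([0.48, 0.327, 0.004], 0.7)]
top orange_plate [([0.485, 0.331, 0.003], 0.83), ([0.825, 0.162, 0.005], 0.6), ([0.726, -0.177, 0.065], 0.51)]
top orange_edge [([0.484, 0.332, 0.007], 0.84), ([0.824, 0.162, 0.006], 0.59)]
top green_grip [([0.489, -0.169, 0.002], 0.72)]
top green_plate [([0.492, -0.17, 0.003], 0.64), ([0.666, 0.398, 0.033], 0.32)]
top board [([0.599, 0.091, 0.043], 0.62)]
top line_1 [([0.541, 0.1, 0.037], 0.77)]
top line_2 [([0.541, 0.1, 0.037], 0.77)]
top specimen_cup_1 [([0.73, -0.176, 0.067], 0.69)]
top swab_tub [([0.724, 0.27, 0.038], 0.45)]
top kit_small_b [([0.666, 0.4, 0.036], 0.62), ([0.49, -0.169, 0.005], 0.41)]
scene orange_grip [([0.656, 0.412, 0.033], 0.65), ([0.82, 0.169, 0.002], 0.61), ([0.47
[... 611 characters left out ...]
, 0.034], 0.15)]
{'time_s': 1.2, 'qpos': array([74.39539992, 35.23243679, -0.72355219, 81.55562775,  0.46494318,
       63.2185724 , -2.31664223]), 'dq': array([ 0.10142211, -0.01668862, -0.04174651,  0.01629669,  0.08659681,
       -0.03594331,  0.05997533]), 'tau': array([-1.94635800e-04, -4.69120717e+01,  2.59368857e-01, -1.71340871e+01,
        1.01392181e-02,  1.76404639e-03,  8.25043628e-06]), 'tcp_pos': array([ 0.15822555, -0.63042052,  0.2452781 ]), 'orientation': array([-1.79996191e+02, -2.19887790e-03,  1.40885076e+01]), 'contact_force': array([ 0.20219387, -0.02894097,  0.7195605 ]), 'wrist_torque': array([-0.03852933,  0.03452919,  0.01440307]), 'grip_width': 0.08582020400458117}
```

View pictures.

```bash
python3 -c "
import cv2
for n in('top','scene'): cv2.imwrite(f'pics/{n}0b.png',cv2.resize(cv2.imread(f'pics/{n}0.png'),(800,600),interpolation=cv2.INTER_CUBIC))"
```

```text
(no output)
```

View pics/top0b.png

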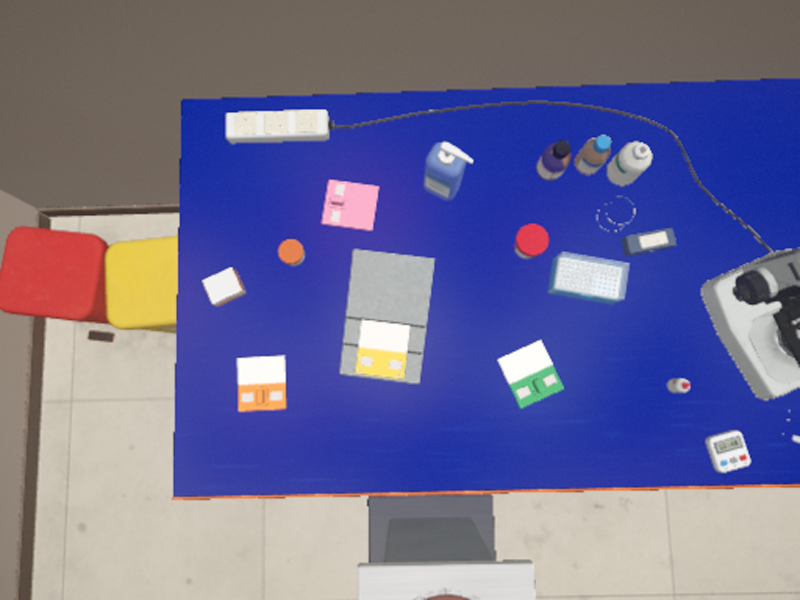

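View pics/scene0b.png

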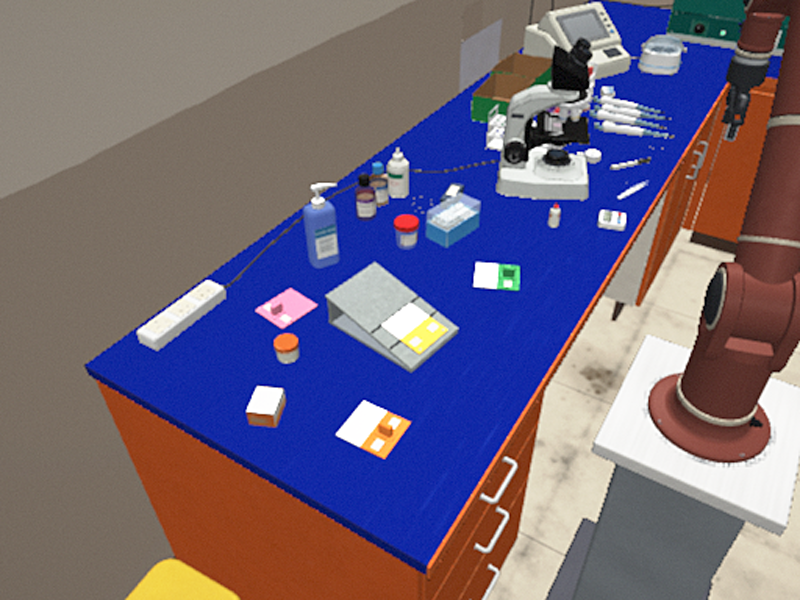

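The top view (800x600) shows orange at (261,383), green at (531,374), the board with the yellow plate at (383,350), and the pink decoy at (350,205). Next I fit the plate poses from the corners in both cameras.

```bash
cat > meas.py <<'E'
import cv2,numpy as np
from scipy.optimize import least_squares
from scipy.spatial.transform import Rotation as Ro
from cell import robot
HUE={"orange":(5,17),"green":(45,85),"yellow":(20,34)}
CAM={n:robot.camera_model(n) for n in("top","scene")}
def proj(n,X):
    m=CAM[n];c=(m["mtx"]@(m["R"]@np.atleast_2d(X).T+np.reshape(m["t"],(3,1))));return (c[:2]/c[2]).T
def corners(img,col,near,n,r=60,U=4):
    """4 plate corners (px) around world point near"""
    c=proj(n,near)[0].round().astype(int);x0,y0=c-r
    hsv=cv2.cvtColor(cv2.resize(img[y0:y0+2*r,x0:x0+2*r],None,fx=U,fy=U,interpolation=cv2.INTER_LINEAR),cv2.COLOR_RGB2HSV)
    h,s,v=cv2.split(hsv);lo,hi=HUE[col]
    cm=((h>=lo)&(h<=hi)&(s>110)&(v>70));wm=((s<60)&(v>200))
    m=cv2.morphologyEx((cm|wm).astype(np.uint8),cv2.MORPH_CLOSE,np.ones((9,9)))
    _,l=cv2.connectedComponents(m);k=l[r*U-60:r*U+60,r*U-60:r*U+60];k=np.bincount(k[k>0]).argmax()
    p=cv2.findContours((l==k).astype(np.uint8),cv2.RETR_EXTERNAL,cv2.CHAIN_APPROX_NONE)[0]
    hull=cv2.convexHull(max(p,key=cv2.contourArea));q=cv2.approxPolyN(hull,4)[0] if hasattr(cv2,"approxPolyN") else None
    return (q.reshape(-1,2)+.5)/U-.5+[x0,y0]
def fit(col,near,yaw0,pitch,zfix,cams=("top","scene"),imgs=None):
    """pose of lower-edge-middle (underside); returns x,y,z,yaw deg, rms px"""
    X=np.array([[0,45,4],[0,-45,4],[100,-45,4],[100,45,4]])/1e3
    imgs=imgs or {n:robot.snapshot(n) for n in cams};obs={n:corners(imgs[n],col,near,n) for n in cams}
    def pts(p): return Ro.from_euler("ZY",[p[3],-pitch],degrees=True).apply(X)+[p[0],p[1],zfix if zfix is not None else p[2]]
    p0=np.r_[np.array(near)-.05*np.array([np.cos(np.radians(yaw0)),np.sin(np.radians(yaw0)),0]),yaw0]
    def res(p):
        r=[]
        for n in cams:
            P=proj(n,pts(p));d=np.linalg.norm(P[:,None]-obs[n][None],axis=2);r.append((P-obs[n][d.argmin(1)]).ravel())
        return np.concatenate(r)
    s=least_squares(res,p0,x_scale=[.01,.01,.01,5]);return s.x,res(s.x)
E
python3 - <<'E'
from meas import *
np.set_printoptions(precision=4,suppress=True)
im={n:robot.snapshot(n) for n in CAM}
for col,near,y,p,z in(("orange",[.485,.335,.004],0,0,0.),("green",[.489,-.169,.004],20,0,0.),("yellow",[.54,.104,.036],-3,10.4,None)):
  for cams in(("top","scene"),("top",),("scene",)):
    if z is None and len(cams)<2: continue
    s,r=fit(col,near,y,p,z,cams,im);print(col,cams,s,"res",np.abs(r).round(1))
E
```

```text
orange ('top', 'scene') [0.4349 0.3306 0.004  1.3165] res [0.5 0.1 0.3 0.1 1.  0.3 0.3 0.1 0.3 0.5 0.2 0.4 0.1 0.5 0.6 0.7]
orange ('top',) [0.4353 0.33   0.004  1.2059] res [0.3 0.1 0.5 0.  0.7 0.2 0.5 0.1]
orange ('scene',) [0.4343 0.3314 0.0207 1.433 ] res [0.2 0.2 0.2 0.1 0.1 0.8 0.6 0.4]
green ('top', 'scene') [ 0.444  -0.193   0.004  22.7878] res [0.  0.2 0.3 0.3 0.7 0.4 0.3 0.  0.5 0.3 0.1 0.1 0.8 1.3 0.1 0.9]
green ('top',) [ 0.4438 -0.1927 -0.4772 22.3247] res [0.1 0.2 0.3 0.1 0.5 0.4 0.4 0.2]
green ('scene',) [ 0.4443 -0.1933  0.0031 23.7933] res [0.3 0.4 0.2 0.2 0.5 1.4 0.1 0.7]
yellow ('top', 'scene') [0.4921 0.1011 0.0148 1.8839] res [ 3.4  2.5  2.1  3.3  4.2  2.7  2.8  3.4  8.9  6.5  6.9  0.9 18.7 28.1
 19.2 21.9]
```

Run:
```python
from meas import *
o=[]
for n in CAM:
    im=robot.snapshot(n);q=corners(im,"yellow",[.54,.104,.036],n)
    c=proj(n,[.54,.104,.036])[0].round().astype(int)
    big=cv2.resize(im[c[1]-50:c[1]+50,c[0]-50:c[0]+50],None,fx=4,fy=4)[:,:,::-1].copy()
    cv2.polylines(big,[((q-c+50)*4).astype(int)],True,(255,0,255),1);o.append(big)
    print(n,q.round(1).tolist(),c)
cv2.imwrite("pics/y.png",np.hstack(o))
```

```text
top [[262.6, 207.9], [258.4, 242.9], [226.1, 238.9], [230.1, 203.6]] [243 223]
scene [[291.9, 209.6], [262.6, 234.4], [208.9, 188.9], [239.6, 167.6]] [264 210]
```

View pics/y.png

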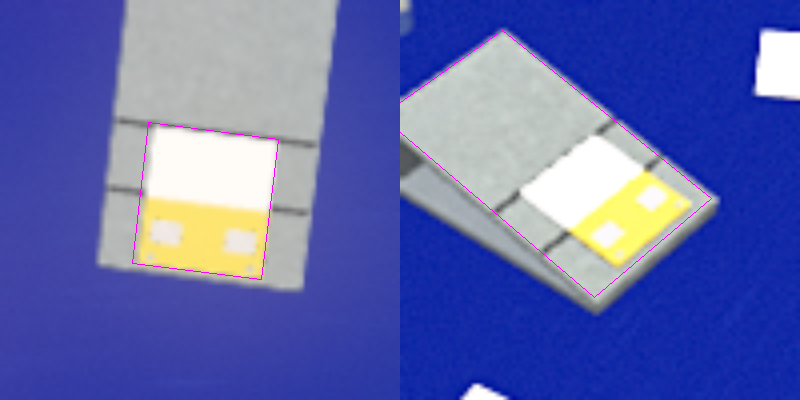

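The top fit is right. In the scene crop the mask ran over the bright board, so the white threshold has to be higher for the yellow plate.

```bash
sed -i 's/(v>200)/(v>(238 if col=="yellow" else 200))/' meas.py
python3 - <<'E'
from meas import *
np.set_printoptions(precision=4,suppress=True)
im={n:robot.snapshot(n) for n in CAM}
for n in CAM: print(corners(im[n],"yellow",[.54,.104,.036],n).round(1).tolist())
s,r=fit("yellow",[.54,.104,.036],-6,10.4,None,("top","scene"),im);print(s,r.round(1))
R=Ro.from_euler("ZY",[s[3],-10.4],degrees=True)
for k in(.05,.10):
  l=s[:3]+R.apply([k,0,.004]); print("line",l,"grip",l+R.apply([.025,0,.0165]), "pad pt 18.5", l+R.apply([.025,0,.0185]))
E
```

```text
[[261.9, 208.1], [257.4, 241.9], [227.1, 238.1], [231.4, 204.4]]
[[287.1, 210.1], [267.6, 226.9], [243.4, 207.6], [262.1, 192.9]]
[ 0.4922  0.1084  0.0233 -8.7963] [-0.3  0.2  0.5  0.5  0.3 -0.2 -0.3 -0.4  0.3 -0.7 -0.7  0.6  0.1  0.3
 -0.  -0.1]
line [0.5401 0.101  0.0362] grip [0.5614 0.0977 0.057 ] pad pt 18.5 [0.5611 0.0978 0.0589]
line [0.5887 0.0935 0.0452] grip [0.61   0.0902 0.066 ] pad pt 18.5 [0.6097 0.0902 0.0679]
```

```bash
cat > go.py <<'E'
# go.py x y z yaw : shift along the tool's axes and turn to a world TCP target
import sys,numpy as np
from scipy.spatial.transform import Rotation as Ro
from cell import robot
o=robot.get_obs();R=Ro.from_euler("xyz",o["orientation"],degrees=True)
x,y,z,w=map(float,sys.argv[1:5])
print("t",round(o["time_s"],2),"pos",o["tcp_pos"].round(4),"rpy",o["orientation"].round(2),"w",round(o["grip_width"],4),"F",o["contact_force"].round(1),"q7",o["qpos"][6].round(0))
print("shift",R.inv().apply(np.array([x,y,z])-o["tcp_pos"]).round(4),"turn",round(-((w-o["orientation"][2]+180)%360-180),2))
E
python3 -m crank '[[[0.04,-0.03,0],0],[[0.08,-0.06,0],0],[[0.12,-0.09,0],0],[[0.16,-0.12,0],0],[[0.2,-0.15,0],0]]' 0 30
python3 -m crank '[[[0.04,-0.03,0],0],[[0.08,-0.06,0],0],[[0.12,-0.09,0],0],[[0.16,-0.12,0],0],[[0.2,-0.15,0],0]]'
python3 go.py 0.46 0.331 0.15 1.3
```

```text
time_s: 2.0
tcp_pos: [0.3168, -0.4347, 0.2456]
orientation: [180.0, -0.0, 14.1]
contact_force: [0.9, -0.5, 0.1]
grip_width: 0.0425
time_s: 2.5
tcp_pos: [0.4743, -0.2405, 0.246]
orientation: [179.9, -0.1, 14.1]
contact_force: [0.4, -0.6, -0.5]
grip_width: 0.0428
t 2.5 pos [ 0.4743 -0.2405  0.246 ] rpy [ 1.7991e+02 -7.0000e-02  1.4060e+01] w 0.0428 F [ 0.4 -0.6 -0.5] q7 -54.0
shift [ 0.1249 -0.558   0.0953] turn 12.76
```

```bash
python3 -m crank '[[[0.01,-0.045,0],0],[[0.02,-0.09,0],0],[[0.03,-0.135,0],0],[[0.04,-0.18,0],0],[[0.05,-0.225,0],0]]' >/dev/null
python3 -m crank '[[[0.01,-0.045,0],0],[[0.02,-0.09,0],0],[[0.03,-0.135,0],0],[[0.04,-0.18,0],0],[[0.05,-0.225,0],0]]' >/dev/null
python3 go.py 0.46 0.331 0.12 1.3
```

```text
t 3.5 pos [0.4618 0.2239 0.2462] rpy [179.89  -0.19  14.03] w 0.043 F [ 0.8 -0.2 -0.2] q7 -110.0
shift [ 0.0238 -0.1046  0.1261] turn 12.73
```

```bash
python3 -m crank '[[[0.008,-0.035,0.02],4],[[0.016,-0.07,0.05],8],[[0.022,-0.1,0.08],12],[[0.0238,-0.1046,0.11],12.7],[[0.0238,-0.1046,0.126],12.7]]' >/dev/null
python3 go.py 0.46 0.3312 0.023 1.3
```

```text
t 4.0 pos [0.4583 0.3326 0.1175] rpy [ 1.7988e+02 -4.0000e-02  1.5300e+00] w 0.0426 F [-0.1  0.3 -0.2] q7 -132.0
shift [0.0016 0.0013 0.0945] turn 0.23
```

```bash
python3 -m crank '[[[0.0015,0.0013,0.03],0],[[0.0015,0.0013,0.06],0],[[0.0015,0.0013,0.08],0],[[0.0015,0.0013,0.09],0],[[0.0015,0.0013,0.0945],0]]' >/dev/null
python3 go.py 0.46 0.3312 0.023 1.3
python3 -m crank '[[[0,0,0],0],[[0,0,0],0],[[0,0,0],0],[[0,0,0],0],[[0,0,0],0]]' -1 40
python3 go.py 0.46 0.3312 0.023 1.3
```

```text
t 4.5 pos [0.4598 0.3311 0.0223] rpy [179.85   0.     1.54] w 0.0427 F [ 0.3 -0.1 -0.4] q7 -134.0
shift [ 0.0002 -0.0001 -0.0007] turn 0.24
time_s: 5.0
tcp_pos: [0.4604, 0.3317, 0.0234]
orientation: [179.9, -0.1, 1.5]
contact_force: [-0.1, -0.5, 5.6]
grip_width: 0.011
t 5.0 pos [0.4604 0.3317 0.0234] rpy [ 1.7993e+02 -1.0000e-01  1.5300e+00] w 0.011 F [-0.1 -0.5  5.6] q7 -134.0
shift [-0.0005  0.0004  0.0004] turn 0.23
```

```bash
python3 -m crank '[[[0,0,-0.01],0],[[0,0,-0.025],0],[[0,0,-0.05],0],[[0,0,-0.08],0],[[0,0,-0.11],0]]'
python3 go.py 0.561 0.0978 0.135 -8.8
```

```text
time_s: 5.5
tcp_pos: [0.4598, 0.3313, 0.1346]
orientation: [179.9, -0.0, 1.5]
contact_force: [0.8, 0.7, -0.8]
grip_width: 0.0107
t 5.5 pos [0.4598 0.3313 0.1346] rpy [ 1.7988e+02 -5.0000e-02  1.5300e+00] w 0.0107 F [ 0.8  0.7 -0.8] q7 -132.0
shift [9.500e-02 2.361e-01 2.000e-04] turn 10.33
```

```bash
python3 -m crank '[[[0.01,0.025,0],1],[[0.026,0.065,0],3],[[0.042,0.105,0],5],[[0.058,0.145,0],7],[[0.07,0.175,0],8]]' >/dev/null
python3 -m crank '[[[0.01,0.025,0],1],[[0.018,0.045,0],1.8],[[0.022,0.055,0],2.2],[[0.022,0.055,0],2.3],[[0.022,0.055,0],2.3]]' >/dev/null
python3 go.py 0.561 0.0978 0.10 -8.8
python3 - <<'E'
from meas import *
o=[cv2.resize(robot.snapshot(n)[b:b+150,a:a+200],(400,300),interpolation=3)[:,:,::-1] for n,a,b in(("top",140,130),("scene",170,110))]
cv2.imwrite("pics/h1.png",np.hstack(o))
E
```

```text
t 6.5 pos [0.5501 0.099  0.1358] rpy [ 1.7987e+02 -6.0000e-02 -8.9000e+00] w 0.0108 F [ 0.4  0.7 -1. ] q7 -116.0
shift [ 0.0109 -0.0006  0.0359] turn -0.1
```

View pics/h1.png

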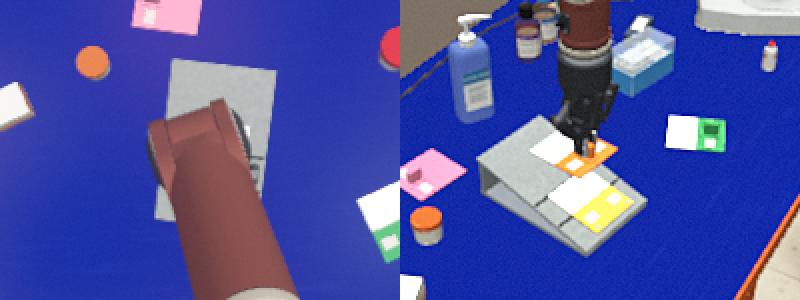

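The plate hangs level in the grip above the board, with its tab at about (590,150) in the right-hand crop. Now I lower it to near contact.

```bash
python3 -m crank '[[[0.006,-0.0006,0.01],0],[[0.0109,-0.0006,0.025],0],[[0.0109,-0.0006,0.038],0],[[0.0109,-0.0006,0.045],0],[[0.0109,-0.0006,0.05],0]]'
python3 go.py 0.561 0.0978 0.0639 -8.8
```

```text
time_s: 7.1
tcp_pos: [0.5601, 0.0983, 0.0842]
orientation: [179.8, 0.1, -8.8]
contact_force: [-0.1, 0.1, 0.0]
grip_width: 0.0107
t 7.1 pos [0.5601 0.0983 0.0842] rpy [ 1.7982e+02  8.0000e-02 -8.8100e+00] w 0.0107 F [-0.1  0.1  0. ] q7 -116.0
shift [0.001  0.0003 0.0203] turn -0.01
```

```bash
python3 -m crank '[[[0,0,0.002],0],[[0,0,0.004],0],[[0,0,0.006],0],[[0,0,0.008],0],[[0,0,0.01],0]]' - 25
python3 go.py 0.561 0.0978 0.0639 -8.8
```

```text
time_s: 7.6
tcp_pos: [0.5598, 0.0985, 0.0751]
orientation: [179.8, 0.1, -8.8]
contact_force: [-5.3, -0.7, 6.8]
grip_width: 0.0112
t 7.6 pos [0.5598 0.0985 0.0751] rpy [ 1.7982e+02  8.0000e-02 -8.7900e+00] w 0.0112 F [-5.3 -0.7  6.8] q7 -116.0
shift [0.0013 0.0004 0.0112] turn 0.01
```

```bash
python3 -m crank '[[[0.001,0,0.001],0],[[0.001,0,0.0025],0],[[0.001,0,0.004],0],[[0.001,0,0.005],0],[[0.001,0,0.006],0]]' - 20
python3 go.py 0.561 0.0978 0.0639 -8.8
```

```text
time_s: 8.1
tcp_pos: [0.5586, 0.0986, 0.0699]
orientation: [179.8, 0.3, -8.8]
contact_force: [-5.5, -0.6, 7.9]
grip_width: 0.0113
t 8.1 pos [0.5586 0.0986 0.0699] rpy [179.78   0.3   -8.76] w 0.0113 F [-5.5 -0.6  7.9] q7 -116.0
shift [0.0025 0.0004 0.006 ] turn 0.04
```

```bash
python3 -m crank '[[[0.003,0,0.0015],0],[[0.004,0,0.003],0],[[0.004,0,0.0045],0],[[0.004,0,0.0055],0],[[0.004,0,0.0055],0]]'
python3 go.py 0.561 0.0978 0.0639 -8.8
python3 - <<'E'
from meas import *
o=[cv2.resize(robot.snapshot(n)[b:b+120,a:a+160],(800,600),interpolation=3)[:,:,::-1] for n,a,b in(("scene",190,140),)]
cv2.imwrite("pics/h2.png",np.hstack(o))
E
```

```text
time_s: 8.6
tcp_pos: [0.5587, 0.0986, 0.0646]
orientation: [179.7, 0.7, -8.7]
contact_force: [-8.3, 0.5, 6.9]
grip_width: 0.0112
t 8.6 pos [0.5587 0.0986 0.0646] rpy [179.69   0.73  -8.69] w 0.0112 F [-8.3  0.5  6.9] q7 -116.0
shift [0.0024 0.0004 0.0007] turn 0.11
```

View pics/h2.png

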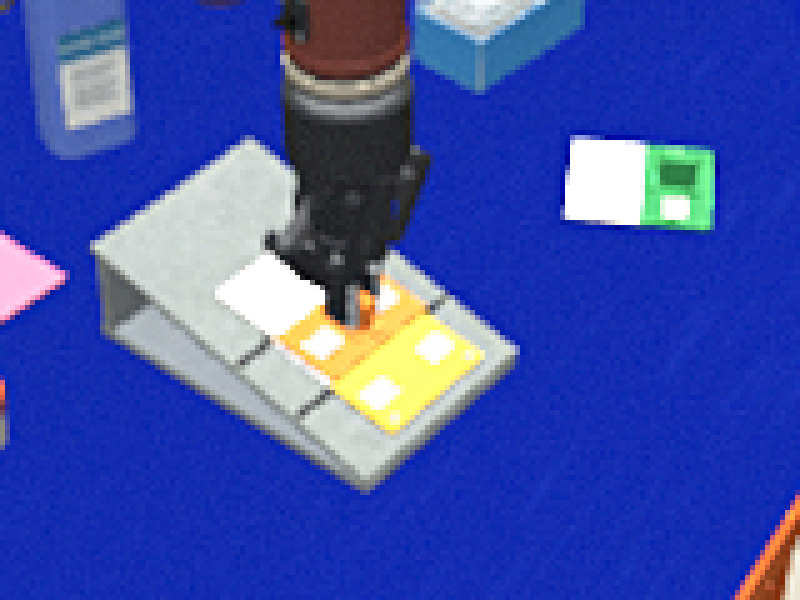

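The orange plate is nearly flat, with its lower edge on the line at (340,385)-(430,320). I press 2 mm more, then open.

```bash
python3 -m crank '[[[0.003,0,0.001],0],[[0.004,0,0.0015],0],[[0.004,0,0.0025],0],[[0.004,0,0.003],0],[[0.004,0,0.003],0]]'
python3 go.py 0.561 0.0978 0.0639 -8.8
```

```text
time_s: 9.15
tcp_pos: [0.5587, 0.0985, 0.0639]
orientation: [179.6, 1.1, -8.6]
contact_force: [-11.3, -0.3, 17.3]
grip_width: 0.0111
t 9.15 pos [0.5587 0.0985 0.0639] rpy [179.61   1.14  -8.64] w 0.0111 F [-11.3  -0.3  17.3] q7 -116.0
shift [ 0.0024  0.0004 -0.0001] turn 0.16
```

```bash
python3 -m crank '[[[0,0,0],0],[[0,0,0],0],[[0,0,0],0]]' 
python3 -m crank '[[[0,0,0],0],[[0,0,0],0],[[0,0,0],0],[[0,0,0],0],[[0,0,0],0]]' -0.2
python3 -m crank '[[[0,0,-0.015],0],[[0,0,-0.04],0],[[0,0,-0.08],0],[[0,0,-0.12],0],[[0,0,-0.15],0]]'
python3 go.py 0.467 -0.1833 0.15 22.8
```

```text
time_s: 9.45
tcp_pos: [0.5588, 0.0988, 0.0642]
orientation: [179.6, 1.1, -8.6]
contact_force: [-3.1, 0.7, 4.9]
grip_width: 0.0113
time_s: 9.95
tcp_pos: [0.5588, 0.0987, 0.064]
orientation: [179.6, 1.1, -8.6]
contact_force: [0.3, -0.2, -0.0]
grip_width: 0.0343
time_s: 10.45
tcp_pos: [0.5625, 0.0994, 0.2165]
orientation: [179.7, 1.0, -8.6]
contact_force: [0.9, 0.6, -0.6]
grip_width: 0.0341
t 10.45 pos [0.5625 0.0994 0.2165] rpy [179.68   0.98  -8.64] w 0.0341 F [ 0.9  0.6 -0.6] q7 -114.0
shift [-0.0509  0.2934  0.0691] turn -31.44
```

```bash
python3 -m crank '[[[-0.008,0.045,0],-6],[[-0.016,0.09,0],-12],[[-0.024,0.135,0],-18],[[-0.032,0.18,0.01],-24],[[-0.04,0.225,0.02],-30]]' >/dev/null
python3 go.py 0.467 -0.1833 0.10 22.8
python3 - <<'E'
from meas import *
np.set_printoptions(precision=4,suppress=True)
im={n:robot.snapshot(n) for n in CAM}
cv2.imwrite("pics/o1.png",np.hstack([cv2.resize(im[n][b:b+90,a:a+120],(400,300),interpolation=3)[:,:,::-1] for n,a,b in(("top",190,155),("scene",205,155))]))
HUE["orange"]=(5,18)
for c in (("top","scene"),("scene",)):
  s,r=fit("orange",[.588,.094,.049],-8.8,10.4,None,c,im);print(s,r.round(1))
E
```

```text
t 10.95 pos [ 0.4884 -0.1188  0.1987] rpy [-179.84    0.94   21.63] w 0.0344 F [ 0.3  0.1 -0.3] q7 -66.0
shift [-0.042   0.0524  0.0992] turn -1.17
[ 0.5472  0.1105  0.0595 -9.9466] [ -3.2  -3.9  -4.1  -5.9  -3.5  -3.4  -2.2  -3.7   3.2 -11.3  -7.7  -2.5
   8.2  11.3  19.8   3.9]
[ 0.3366  0.4424  0.393  -9.5819] [-1.4 -0.4  0.8 -2.2  1.4  0.8 -0.6  1.9]
```

View pics/o1.png

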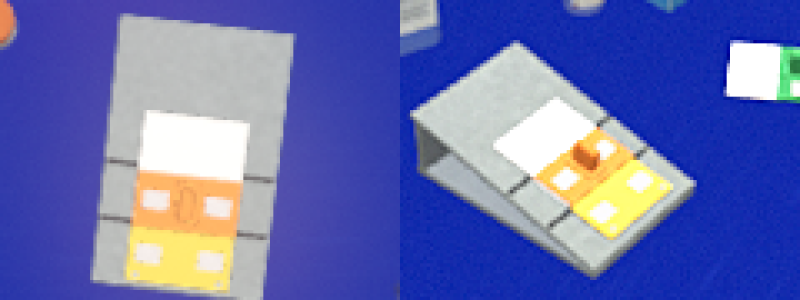

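The orange plate lies straight: its lower edge is on line 1 (row ~225 in the left crop), its white half begins at line 2, and it is in line with the yellow plate. On to the green one.

```bash
python3 -m crank '[[[-0.02,0.025,0.03],-1],[[-0.036,0.045,0.06],-1.2],[[-0.042,0.0524,0.085],-1.2],[[-0.042,0.0524,0.099],-1.2],[[-0.042,0.0524,0.099],-1.2]]' >/dev/null
python3 go.py 0.467 -0.1833 0.0225 22.8
python3 - <<'E'
from meas import *
np.set_printoptions(precision=4,suppress=True)
im={n:robot.snapshot(n) for n in CAM}
cc=corners
import meas
def c2(i,c,near,n):
    j=i.copy();h=cv2.cvtColor(i,cv2.COLOR_RGB2HSV);g=(h[...,1]<60)&(h[...,2]<238);j[g]=(0,0,200);return cc(j,c,near,n,45)
meas.corners=c2;HUE["orange"]=(5,18)
for c in (("top","scene"),("top",)):
  s,r=fit("orange",[.588,.094,.049],-8.8,10.4,.0362,c,im);print(s,r.round(1))
E
```

```text
t 11.55 pos [ 0.4601 -0.1904  0.0972] rpy [-179.71    1.62   21.75] w 0.0342 F [ 0.8 -0.1  0.6] q7 -61.0
shift [ 0.0112 -0.0037  0.0745] turn -1.05
[ 0.5385  0.1009  0.049  -8.8287] [-0.  -0.2 -0.6  0.1  0.3 -0.1 -0.3 -0.6  0.7 -1.1  0.4  0.5 -0.6  1.
  0.6 -0.2]
[ 0.5378  0.1     0.049  -8.2838] [ 0.3  0.2 -0.3  0.1  0.3 -0.1 -0.3 -0.2]
```

```bash
python3 -m crank '[[[0.005,-0.002,0.02],-0.5],[[0.01,-0.0037,0.035],-1],[[0.0112,-0.0037,0.045],-1],[[0.0112,-0.0037,0.05],-1],[[0.0112,-0.0037,0.05],-1]]' >/dev/null
python3 go.py 0.467 -0.1833 0.0225 22.8
```

```text
t 12.15 pos [ 0.4699 -0.183   0.0491] rpy [-179.87    1.4    22.85] w 0.0341 F [-0.6 -0.1 -0.9] q7 -63.0
shift [-0.0022 -0.0008  0.0267] turn 0.05
```

```bash
python3 -m crank '[[[-0.002,-0.0008,0.01],0],[[-0.0022,-0.0008,0.018],0],[[-0.0022,-0.0008,0.024],0],[[-0.0022,-0.0008,0.0262],0],[[-0.0022,-0.0008,0.0262],0]]' >/dev/null
python3 go.py 0.467 -0.1833 0.0225 22.8
python3 -m crank '[[[0,0,0],0],[[0,0,0],0],[[0,0,0],0],[[0,0,0],0],[[0,0,0],0]]' -1 40
python3 go.py 0.467 -0.1833 0.0225 22.8
```

```text
t 12.65 pos [ 0.4667 -0.1832  0.0225] rpy [-179.83    1.44   22.85] w 0.0338 F [0.1 0.8 0.1] q7 -63.0
shift [0.0002 0.0002 0.    ] turn 0.05
time_s: 13.15
tcp_pos: [0.467, -0.1831, 0.0227]
orientation: [-179.9, 1.4, 22.9]
contact_force: [-0.2, 0.8, 1.1]
grip_width: 0.0112
t 13.15 pos [ 0.467  -0.1831  0.0227] rpy [-179.85    1.4    22.86] w 0.0112 F [-0.2  0.8  1.1] q7 -63.0
shift [-0.0001  0.0001  0.0002] turn 0.06
```

```bash
python3 -m crank '[[[0,0,-0.01],0],[[0,0,-0.025],0],[[0,0,-0.055],0],[[0,0,-0.09],0],[[0,0,-0.13],0]]'
python3 go.py 0.609 0.0903 0.155 -8.8
```

```text
time_s: 13.65
tcp_pos: [0.4689, -0.1821, 0.1538]
orientation: [-179.8, 1.5, 22.8]
contact_force: [0.9, 0.1, -0.2]
grip_width: 0.0115
t 13.65 pos [ 0.4689 -0.1821  0.1538] rpy [-179.76    1.52   22.85] w 0.0115 F [ 0.9  0.1 -0.2] q7 -59.0
shift [ 0.2347 -0.1966 -0.0066] turn 31.65
```

```bash
python3 -m crank '[[[0.02,-0.017,0],3],[[0.05,-0.042,0],8],[[0.08,-0.067,-0.002],13],[[0.11,-0.092,-0.004],18],[[0.135,-0.113,-0.005],22]]' >/dev/null
python3 go.py 0.609 0.0903 0.155 -8.8
```

```text
t 14.15 pos [ 0.5501 -0.0231  0.1564] rpy [179.7    1.46   0.75] w 0.0112 F [ 0.6 -0.3 -1.4] q7 -94.0
shift [ 0.0604 -0.1126 -0.0007] turn 9.55
```

```bash
python3 -m crank '[[[0.016,-0.03,0],3],[[0.032,-0.06,0],6],[[0.046,-0.086,0],8],[[0.056,-0.105,0],9.2],[[0.0604,-0.1126,0],9.5]]' >/dev/null
python3 go.py 0.609 0.0903 0.105 -8.8
```

```text
t 14.65 pos [0.609  0.0938 0.1544] rpy [179.59   1.43  -8.53] w 0.0108 F [-0.   0.4 -1.3] q7 -111.0
shift [0.0018 0.0031 0.0494] turn 0.27
```

```bash
python3 -m crank '[[[0.002,0.003,0.01],0.3],[[0.002,0.003,0.025],0.3],[[0.002,0.003,0.04],0.3],[[0.002,0.003,0.049],0.3],[[0.002,0.003,0.052],0.3]]' >/dev/null
python3 go.py 0.609 0.0903 0.0762 -8.8
```

```text
t 15.15 pos [0.6079 0.0883 0.101 ] rpy [179.46   1.6   -8.95] w 0.0112 F [ 1.1 -0.2 -1.2] q7 -111.0
shift [ 0.0015 -0.0023  0.0247] turn -0.15
```

```bash
python3 -m crank '[[[0.0015,-0.002,0.004],0],[[0.002,-0.002,0.008],0],[[0.002,-0.002,0.011],0],[[0.002,-0.002,0.014],0],[[0.002,-0.002,0.016],0]]' - 20
python3 go.py 0.609 0.0903 0.0762 -8.8
```

```text
time_s: 15.65
tcp_pos: [0.6091, 0.0898, 0.086]
orientation: [179.4, 1.7, -8.9]
contact_force: [-4.0, -0.9, 6.2]
grip_width: 0.0113
t 15.65 pos [0.6091 0.0898 0.086 ] rpy [179.44   1.65  -8.93] w 0.0113 F [-4.  -0.9  6.2] q7 -112.0
shift [ 0.0001 -0.0005  0.0098] turn -0.13
```

```bash
python3 -m crank '[[[0.002,0,0.0015],0],[[0.002,0,0.003],0],[[0.002,0,0.0045],0],[[0.002,0,0.006],0],[[0.002,0,0.0065],0]]'
python3 go.py 0.609 0.0903 0.0762 -8.8
```

```text
time_s: 16.15
tcp_pos: [0.6081, 0.0899, 0.0801]
orientation: [179.4, 2.0, -8.9]
contact_force: [-7.5, -0.8, 5.6]
grip_width: 0.0111
t 16.15 pos [0.6081 0.0899 0.0801] rpy [179.37   1.98  -8.87] w 0.0111 F [-7.5 -0.8  5.6] q7 -112.0
shift [ 0.001  -0.0006  0.0038] turn -0.07
```

```bash
python3 -m crank '[[[0.003,0,0.001],0],[[0.003,0,0.0025],0],[[0.003,0,0.0035],0],[[0.003,0,0.0045],0],[[0.003,0,0.005],0]]'
python3 go.py 0.609 0.0903 0.0762 -8.8
```

```text
time_s: 16.65
tcp_pos: [0.6083, 0.0897, 0.0765]
orientation: [179.3, 2.3, -8.8]
contact_force: [-9.7, 0.0, 12.2]
grip_width: 0.0113
t 16.65 pos [0.6083 0.0897 0.0765] rpy [179.32   2.27  -8.83] w 0.0113 F [-9.7  0.  12.2] q7 -111.0
shift [ 0.0006 -0.0007  0.0003] turn -0.03
```

```bash
python3 -m crank '[[[0.003,0,0.0015],0],[[0.003,0,0.0025],0],[[0.003,0,0.003],0]]'
python3 -m crank '[[[0,0,0],0],[[0,0,0],0],[[0,0,0],0]]'
python3 - <<'E'
from meas import *
cv2.imwrite("pics/g1.png",cv2.resize(robot.snapshot("scene")[140:245,200:340],(800,600),interpolation=3)[:,:,::-1])
E
```

```text
time_s: 16.95
tcp_pos: [0.6083, 0.0897, 0.0765]
orientation: [179.3, 2.6, -8.8]
contact_force: [-11.4, -1.5, 20.0]
grip_width: 0.0107
time_s: 17.25
tcp_pos: [0.6087, 0.09, 0.0769]
orientation: [179.3, 2.5, -8.8]
contact_force: [-1.6, -0.2, 3.7]
grip_width: 0.0112
```

View pics/g1.png

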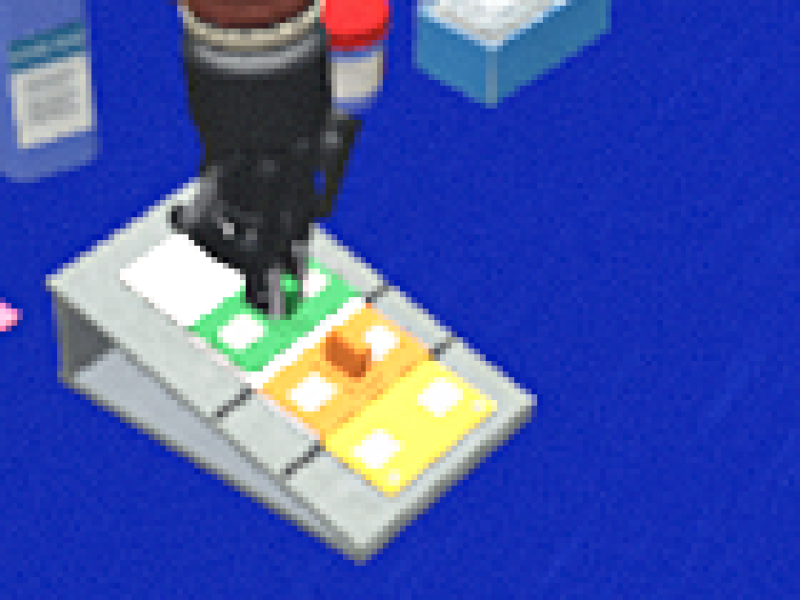

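The green plate is down and straight, with a white strip of roughly 3 mm between green and orange, inside tolerance. I release it and measure.

```bash
python3 -m crank '[[[0,0,0],0],[[0,0,0],0],[[0,0,0],0],[[0,0,0],0],[[0,0,0],0]]' -0.2
python3 -m crank '[[[0,0,-0.015],0],[[0,0,-0.04],0],[[0,0,-0.08],0],[[0,0,-0.12],0],[[0,0,-0.15],0]]'
python3 -m crank '[[[-0.02,0.04,0],0],[[-0.04,0.08,0],0],[[-0.05,0.12,0],0],[[-0.06,0.16,0],0],[[-0.07,0.2,0],0]]'
python3 -m crank '[[[0,0.02,0],0],[[0,0.05,0],0],[[0,0.05,0],0],[[0,0.05,0],0]]'
python3 - <<'E'
from meas import *
import meas
np.set_printoptions(precision=4,suppress=True)
im={n:robot.snapshot(n) for n in CAM}
cv2.imwrite("pics/f1.png",np.hstack([cv2.resize(im[n][b:b+90,a:a+120],(400,300),interpolation=3)[:,:,::-1] for n,a,b in(("top",190,145),("scene",205,150))]))
cc=corners
def c2(i,c,near,n):
    j=i.copy();h=cv2.cvtColor(i,cv2.COLOR_RGB2HSV);g=(h[...,1]<60)&(h[...,2]<238);j[g]=(0,0,200)
    j[(h[...,0]>4)&(h[...,0]<35)&(h[...,1]>90)]=(0,0,200);return cc(j,c,near,n,45)
meas.corners=c2
for c in (("top","scene"),("top",),("scene",)):
  s,r=fit("green",[.637,.087,.058],-8.8,10.4,.0492,c,im);print(s,r.round(1))
s,r=fit("green",[.637,.087,.058],-8.8,10.4,None,("top","scene"),im);print(s,np.abs(r).max())
for q in("specimen_cup_1","swab_tub","kit_small_b"): print(q,[np.round(d["point"],3).tolist() for d in robot.find_in(q,"top")][:1])
E
```

```text
time_s: 17.8
tcp_pos: [0.6087, 0.0899, 0.0766]
orientation: [179.3, 2.6, -8.8]
contact_force: [1.1, 0.6, 0.8]
grip_width: 0.034
time_s: 18.3
tcp_pos: [0.6164, 0.0908, 0.2292]
orientation: [179.3, 2.4, -8.8]
contact_force: [1.0, -0.2, 0.1]
grip_width: 0.0341
time_s: 18.8
tcp_pos: [0.5159, -0.0976, 0.2347]
orientation: [179.3, 2.4, -8.8]
contact_force: [-0.1, 0.0, 0.5]
grip_width: 0.0342
time_s: 19.2
tcp_pos: [0.5081, -0.1474, 0.2352]
orientation: [179.4, 2.4, -8.9]
contact_force: [0.9, 0.1, -0.1]
grip_width: 0.0343
[ 0.6031  0.0873  0.058  -8.8135] [-2.  11.5 -0.7 11.7  1.7 -4.9  2.3 -4.8 -3.5 -5.2 -4.3 -3.8 -3.9 -0.6
 -1.9 -1.8]
[ 0.6128  0.0867  0.058  -7.263 ] [-1.9  8.5 -0.5  7.9  0.9 -8.8  1.5 -7.8]
[  0.5859   0.0957   0.0597 -10.8476] [-0.7 -1.9 -0.7 -0.4  0.1  2.1  1.4  0.7]
[ 0.6076  0.0832  0.0327 -8.7886] 10.74175423712012
specimen_cup_1 [[0.729, -0.177, 0.063]]
swab_tub [[0.724, 0.268, 0.04]]
kit_small_b [[0.666, 0.398, 0.034]]
```

View pics/f1.png

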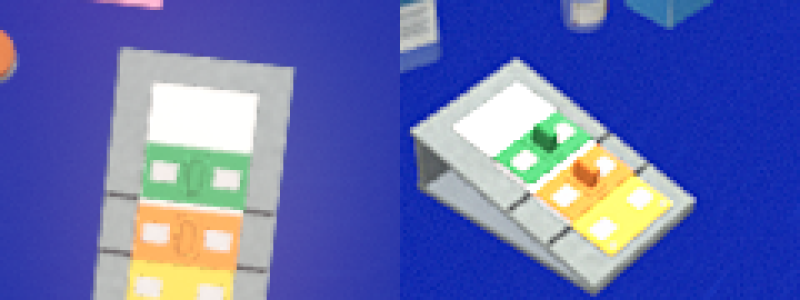

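The outline fit failed because the visible white strip merged with the plate outline. I check with colour profiles along the plate axis instead.

Run:
```python
from meas import *
np.set_printoptions(precision=1,suppress=True)
L2=np.array([.588,.0936,.0492]);R=Ro.from_euler("ZY",[-8.8,-10.4],degrees=True)
S=np.arange(-80,130,.5)/1e3
for n in CAM:
  im=cv2.GaussianBlur(robot.snapshot(n),(1,1),0)
  for y in(-.016,.016,.041,-.041):
    # points on the top of the green plate as ideally laid (s from line_2)
    P=L2+R.apply(np.c_[S,0*S+y,0*S+.004]); uv=proj(n,P).astype(np.float32)
    c=cv2.remap(im,uv[:,:1],uv[:,1:],cv2.INTER_LINEAR)[:,0].astype(float)
    sat=c.max(1)-c.min(1); g=c[:,1]-c[:,0]
    m=(g>g.max()/2); k=np.where(m&(np.abs(S-.02)<.06))[0]
    print(n,y,"green band s from",S[k[0]]*1e3,"to",S[k[-1]]*1e3,"mm")
# lateral: across at s=45 on green
  Y=np.arange(-60,60,.5)/1e3
  uv=proj(n,L2+R.apply(np.c_[0*Y+.045,Y,0*Y+.004])).astype(np.float32);c=cv2.remap(im,uv[:,:1],uv[:,1:],cv2.INTER_LINEAR)[:,0].astype(float)
  g=c[:,1]-c[:,0];k=np.where(g>g.max()/2)[0];print(n,"lateral",Y[k[0]]*1e3,Y[k[-1]]*1e3)
```

```text
top -0.016 green band s from 2.0 to 48.5 mm
top 0.016 green band s from 3.0 to 49.0 mm
top 0.041 green band s from 3.0 to 48.0 mm
top -0.041 green band s from 2.0 to 48.5 mm
top lateral -46.0 42.5
scene -0.016 green band s from 3.0 to 49.5 mm
scene 0.016 green band s from 2.0 to 49.0 mm
scene 0.041 green band s from 3.5 to 48.0 mm
scene -0.041 green band s from 3.5 to 50.0 mm
scene lateral -46.5 43.0
```

Run:
```python
from meas import *
L1=np.array([.5401,.101,.0362]);R=Ro.from_euler("ZY",[-8.8,-10.4],degrees=True);S=np.arange(-40,70,.5)/1e3
for n in CAM:
  im=robot.snapshot(n)
  for y in(-.016,.016,.041,-.041):
    uv=proj(n,L1+R.apply(np.c_[S,0*S+y,0*S+.004])).astype(np.float32)
    c=cv2.remap(im,uv[:,:1],uv[:,1:],cv2.INTER_LINEAR)
    h=cv2.cvtColor(c,cv2.COLOR_RGB2HSV)[:,0];k=np.where((h[:,0]<20)&(h[:,0]>4)&(h[:,1]>90))[0]
    print(n,y,S[k[0]]*1e3,S[k[-1]]*1e3)
o=robot.get_obs();print(o["time_s"],o["contact_force"])
robot.close_job()
```

```text
top -0.016 -1.0 45.0
top 0.016 -2.0 45.0
top 0.041 -2.0 45.0
top -0.041 -0.5 45.5
scene -0.016 14.5 46.5Traceback (most recent call last):
  File "<stdin>", line 9, in <module>
IndexError: index 0 is out of bounds for axis 0 with size 0
```

```bash
python3 -c "
from cell import robot
o=robot.get_obs();print(o['time_s'],o['contact_force'])
print(robot.close_job())"
```

```text
19.65 [-0.46693595 -0.39798309  0.14410255]
the job is handed in; nothing more can be done
None
```

I laid the orange plate on line 1 and the green plate on line 2, pressing each down until the force rose, then released it and backed the arm clear. I handed the job in at 19.7 s; it reported no verdict.

- **Orange plate:** The lower edge is about 1–2 mm below line 1. After laying it, I measured it centred to about 1 mm and straight to under 1°.
- **Green plate:** The lower edge is about 2–3 mm above line 2 and about 2 mm off centre. It looks straight and flat, resting on the orange plate's white half. A white strip of a few mm shows between the green and orange bands.
- **Cup, tub and carton:** All three are within about 2 mm of where they started.
- **Robot:** It was clear of everything, and the contact force was about zero.

Two checks failed:
- **Green outline fit:** The white strip confused the fit, so the green figures come from colour profiles in both cameras, which agree.
- **Orange check from the scene camera:** The last colour check did not work there. The final orange edge figure is from the top camera only, though the last picture agrees with it.

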